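# Rehang the jar mill's guard door

### The arm

A 6-joint arm with a two-finger parallel gripper is mounted at the origin on the work surface. World frame = base frame: x ahead of the robot, y to its left, z up, the work surface at z = 0. Lengths are in m, angles in rad, forces in N, time in s.
With the tool pointing down it reaches from about 0.275 to 0.825 m from the base axis. Payload 4.9 kg.
Tool frame: the origin (TCP) lies midway between the tips of the shut fingers; the grasp point (between the pads) lies 19 mm behind it (grip_point_offset is the distance from the TCP to the grasp point, in m); z points along the fingers, x is the direction in which the jaws open and shut, and the axes are right-handed (so a half turn about z gives the same grasp; the last joint's range is limited). The gripper opens to 85 mm and grips with 20 to 120 N. Pads are 22 mm wide; open, the fingers measure 114 mm over their backs; the gripper's body (76 mm by 85 mm) begins 54 mm behind the grasp point. The pads swing forward as they close: fully open they stand 13 mm farther back than shut.
Start: joints at [-1.387, 0.326, -0.193, 1.052, 0, 1.437], TCP at [0.172, -0.522, 0.231] pointing down, gripper open.
Joint ranges: [-2.65, 2.65], [-0.97, 1.79], [-1.3, 1.35], [-1.93, 2.1], [-1.47, 1.37], [-3.14, 3.14]. Speed limits (rad/s): [2.57, 2.57, 3.14, 3.14, 3.14, 3.14].

### API

Orientations are given as a rotation vector (axis times angle).
In Python, from cell import * gives the robot as it stands. Calls block until the motion is done:
- movep(position, orientation): joint-space move of the TCP to a pose.
- move_l(position, velocity=0.15, rot=None, until_force=None): straight line of the TCP; rot=None keeps the orientation; velocity is the mean speed in m/s. With until_force (N) it stops when the force on the tool has changed by that much, and returns True; else False.
- set_joints(angles): joint-space move.
- let_go() and grab(newtons=None): open the fingers fully, or close them until they stop; newtons is the grip in N (None keeps the last).
- sleep(seconds).
- ik(position, orientation): joint angles nearest the present ones, or None.
- get_state(): the state.
- grab_frame(name): name is "scene" or "side" or "wrist"; returns a dict with "img" (384x512x3 uint8, red, green, blue), "fx", "fy", "cx", "cy" (pixels), "cam_to_world" (4x4, takes a point from camera to world coordinates); the wrist camera has in their place "T_tool_cam" (4x4, takes a point from camera to tool coordinates, whose origin is the TCP and whose axes are the tool frame's). Camera axes: x right, y down, z forward; pixel columns grow to the right and rows downward; lengths in m; the calibration is good to about 2 mm. A picture is of the moment at which its call begins: read the wrist's pose just before it. There is no depth.
A pose or a line that the arm cannot do raises MotionError and nothing moves.
- sign_off(): hands the job in, once; it reports no verdict.
Trained networks look in the newest picture that a camera, given by its name, has taken for a name from the list of things; names that differ only in an ending like _2 or _b are one class to them, and where a whole thing is asked for, a point or a joint stands for the part that bears it (a point fixed in the world has none). Each returns a list of dicts, best first, with "score" (0 to 1); they miss things now and then, are a little off and sometimes report something else, mostly with a low value. They report only what shows in the picture. A call takes as long as a camera call. They do not tell look-alikes from the thing itself.
- spot_in(camera, name): "centre" ([column, row] in pixels, amid what is visible of it).
- silhouettes(camera, name): "mask" (384x512 bool, what is visible of it) and "centre" ([column, row] in pixels, amid what is visible of it).
- tip_of(camera, name): "centre" ([column, row] in pixels: a listed point, or the origin of a listed thing).
The state is a dict: "clock": time; "q": joint angles; "joint_velocities": joint speeds; "tau": joint torques, N m; "position": TCP position; "eef_rot": TCP orientation; "contact_force": force on the tool from outside, world axes, zero at the start; "wrist_torque": the same for the moment, N m; "finger_gap": opening from 0.0 (shut) to 1.0 (fully open).
Only numpy, scipy, OpenCV 4.12 (cv2) and the standard library are available. Lean on these libraries where they do the work, as an engineer would, in place of code of your own. Each camera call takes 0.05 s, during which the arm holds its last target. There are 200 camera calls.

### The job

Take the jar mill's guard door out of the wooden plate rack and hang it back on the mill: hold it open and lower both hinge knuckles onto the two pins together until it sits fully home, then swing it shut against its rubber stops and let go. Feel for the pins gently: never force, ram or drop the door on them, and leave the tub, the jar and the sponge where they stand.

Things in the scene. Friction and masses are not known exactly. Their poses are not given: they have to be found in the camera images.
- machine: Grey bench jar mill, fixed: drive housing 230 wide, 220 tall, 90 deep, open front with belt and pulleys; behind it two rubber rolls with a white porcelain jar (top 252 up), 420 long in all. Origin: on the table, in the plane of the housing's front face; x from the face into the mill, y towards the hinge side, z up; housing spans y -105 to +125. Hinge pins, stops and lip: see its points.
- hinge_drawn (a point): Drawn (not true) place of the hinge axis: x -20, y 105, z 60 of the mill, same axes. The plate with both pins is clamped in slots, up to 8 off this in y and 4 in x, fixed while you work, not measured. Pins upright, 8 diameter, 22 tall, last 1.5 chamfered to a 5.8 flat; they stand on half-knuckles 17 wide, 30 tall, whose tops (seats) are at z 60 and 160; go in level from the front between them.
- stops (a point): Middle between two rubber stops on the mill's front face, at x -12, y -76, z 130 of the mill (12 thick, at z 75 and 185). Shut, the door's back rests on them, so it lies square to the face within 2 degrees.
- lip (a point): Outer edge of the fixed lip over the door opening, at x -22, y -17, z 215 (underside) of the mill. The lip spans y -100 to +65 and reaches over the shut door with 7 to spare: the door can be lowered onto the pins only while it stands open (45 to 120 degrees from shut) and swings shut only if fully down; its outside face then stands about 6 proud of the lip.
- door: Guard door, grey aluminium pan, 180 x 180 x 16, 0.28 kg (0.22 to 0.37), loose, upright in the rack. Origin: on the hinge axis at the open lower mouth of the lower knuckle. Axes: z up; panel y -14 to -194 (free edge), x -8 (outside, louvred) to +8 (back), z -32 to +148. Hung and shut its axes are the mill's; open by angle a it is turned by -a about z. Swings freely, stays where left.
- door_knuckle (a point): Open lower mouth of the door's upper knuckle: x 0, y 0, z 100 of the door. Both knuckles are steel tubes 17 outside diameter, 10.4 bore, 30 long, on the door's hinge axis, at door z 0 to 30 and 100 to 130; they rest on the pins' seats when the door is home.
- door_top (a point): Middle of the door's top edge: x 0, y -104, z 148 of the door, straight above the centre of mass; the edge is 16 thick and free for a grip from above (the first thing below it is the knob).
- door_edge (a point): Middle of the door's free edge at its back face: x 8, y -194, z 58 of the door. A round black knob, 22 diameter, stands 24 out of the outside face at y -178, z 58.
- rack: Wooden plate rack, fixed: rails 20 high, pegs with tops 100 up leaving slots 22 wide; the door stands on the rails in the middle slot, its axes along the rack's, its middle within 10 of the rack's. Two saucers, tops below 114, stand 60 either side of it. Origin: on the table under its centre; y along the slots; 210 in x, 146 in y.
- tub: White open ceramic tub, 96 wide, 85 tall, bystander. Origin: centre of its underside, z up.
- jar: Glass jar with white cap, 64 wide, 75 tall, bystander. Origin: centre of its underside, z up.
- sponge: Yellow sponge block 110 x 70 x 40, bystander. Origin: centre of its underside, z up.
Not all that is in view belongs to the job. There is more than one size of the door; the job needs the smaller.

How it is judged:
At the end, for the whole second after the job is handed in: The door hangs on both pins, fully down (its origin at z = 60 +- 3 mm of the mill, within 6.5 mm in x and 10.5 mm in y of the pins' drawn place, upright within 3 degrees), shut with its free edge within 6 mm of lying on the rubber stops, released and at rest (z of door in the frame of machine between 0.057 and 0.063 m and x of door in the frame of machine between -0.0265 and -0.0135 m and y of door in the frame of machine between 0.0945 and 0.1155 m and angle between door's own z axis and vertical below 0.05 rad and x of door_edge in the frame of machine above -0.018 m and linear speed of door below 0.02 m/s and angular speed of door below 0.1 rad/s); the robot touches nothing.
It fails at once if the door is forced against the mill or its hinge pins (over 30 N in all) (contact force between door and machine above 30 N).
It fails at once if the tub, the jar or the sponge is moved by more than 30 mm (distance of any of tub, jar, sponge from where it was at the start of the episode above 0.03 m).
It also fails if it takes over 72 s, if anything falls off the work surface, if the arm or the gripper's body presses on something with over 40 N, if the wrist force passes 120 N, or if a joint passes its speed limit or range.

## Working session

There is one attempt and no reset: what is moved stays moved. The work goes in short steps, each a Python script; the robot and the scene stay as the last script left them, time stands still between calls to the robot, and variables do not carry over. Pictures are saved under pics/ and viewed, on a budget of 10 in all, crops included, one or two more only if the job needs it, and the job is handed in when it is done.

```bash
ls; mkdir -p pics
cat > h.py <<'E'
from cell import *
import numpy as np, cv2
from scipy.spatial.transform import Rotation as R
def save(cam,fn):
    f=grab_frame(cam); cv2.imwrite('pics/'+fn,f['img'][:,:,::-1]); return f
E
python3 - <<'E'
from h import *
fs={}
for c in ['scene','side']:
    f=save(c,c+'0.png'); fs[c]=f
    print(c,f['fx'],f['fy'],f['cx'],f['cy'],np.round(f['cam_to_world'],4).tolist())
    for n in ['machine','door','rack','tub','jar','sponge']:
        print(n,[(np.round(d['centre']).tolist(),round(d['score'],2)) for d in tip_of(c,n)[:3]],[(np.round(d['centre']).tolist(),round(d['score'],2)) for d in spot_in(c,n)[:3]])
    for n in ['hinge_drawn','stops','lip','door_knuckle','door_top','door_edge']:
        print(n,[(np.round(d['centre'],1).tolist(),round(d['score'],2)) for d in tip_of(c,n)[:3]])
a=np.hstack([cv2.imread('pics/scene0.png'),cv2.imread('pics/side0.png')])
cv2.imwrite('pics/both0.png',cv2.resize(a,(800,300)))
print(get_state())
E
```

```text
pics
scene 418.650273802538 418.650273802538 259.0847712667508 191.809059271617 [[0.7222, 0.4453, -0.5293, 1.1068], [0.6917, -0.4674, 0.5506, -0.5057], [-0.0022, -0.7637, -0.6456, 0.9348], [0.0, 0.0, 0.0, 1.0]]
machine [] [([145.0, 307.0], 0.68)]
door [([199.0, 157.0], 0.79), ([281.0, 213.0], 0.57)] [([303.0, 180.0], 0.93), ([237.0, 139.0], 0.83), ([147.0, 306.0], 0.72)]
rack [([296.0, 211.0], 0.7)] [([307.0, 209.0], 0.56), ([301.0, 181.0], 0.15)]
tub [([230.0, 217.0], 0.96)] [([230.0, 206.0], 0.7), ([303.0, 182.0], 0.69)]
jar [([337.0, 288.0], 0.89), ([283.0, 186.0], 0.41)] [([337.0, 279.0], 0.88), ([144.0, 306.0], 0.69)]
sponge [([347.0, 253.0], 0.72)] [([348.0, 250.0], 0.67)]
hinge_drawn [([237.2, 294.2], 0.93)]
stops []
lip [([204.3, 225.3], 0.96)]
door_knuckle [([282.3, 188.7], 0.94), ([201.8, 221.8], 0.61)]
door_top [([303.5, 160.6], 0.56), ([235.7, 111.8], 0.56)]
door_edge [([313.9, 167.9], 0.96), ([273.0, 151.3], 0.7), ([238.2, 292.9], 0.35)]
side 363.37089551278456 363.37089551278456 256.14284499535916 196.0404424419845 [[-0.6946, -0.4637, 0.55, -0.1074], [-0.7193, 0.4317, -
[... 865 characters left out ...]
, 0.87), ([184.9, 243.1], 0.59)]
{'clock': 1.9, 'q': array([-1.38722641e+00,  3.26170653e-01, -1.92583811e-01,  1.05198129e+00,
       -4.19295202e-06,  1.43662542e+00]), 'joint_velocities': array([ 0.00011463, -0.00128286,  0.0017528 , -0.00044747,  0.00024249,
       -0.00032146]), 'tau': array([ 9.97673378e-04, -4.43315935e+01,  2.62754077e+01,  1.23959529e-03,
       -1.20659597e-04, -2.44157803e-06]), 'position': array([ 0.17186311, -0.52249614,  0.23130299]), 'eef_rot': array([ 2.54486829e+00, -1.84200117e+00,  6.43783504e-05]), 'contact_force': array([0.13184488, 0.14884456, 0.09087781]), 'wrist_torque': array([-0.0027217 ,  0.01284329, -0.01556956]), 'finger_gap': 1.0025205131290247}
```

```bash
python3 -c "
import cv2,numpy as np
a=np.vstack([cv2.imread('pics/scene0.png')[80:],cv2.imread('pics/side0.png')[90:]]);print(a.shape);cv2.imwrite('pics/v1.png',a)"
```

```text
(598, 512, 3)
```

View pics/v1.png

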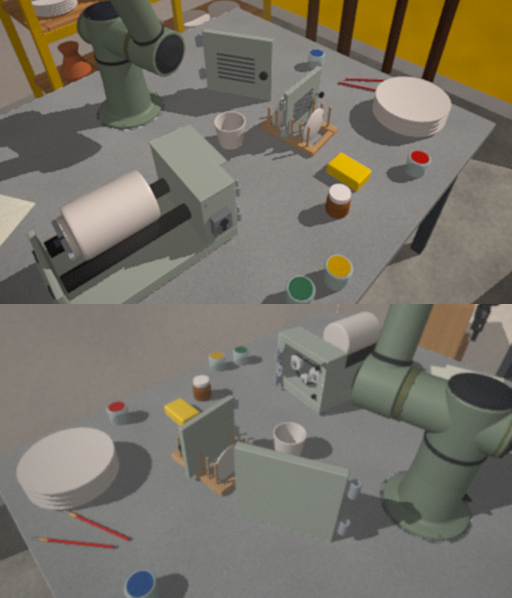

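Picture 1 (scene on top with rows offset by -80, side below): door candidates are the door in the wooden rack at scene (303,180) / side (209,218), and the bigger free-standing door at scene (237,139) / side (291,278). By the description, the one in the rack is the job's door. The mill is at scene (145,307), and its open front faces the rack.

```bash
cat >> h.py <<'E'
def ray(f,px,T=None):
    T=f['cam_to_world'] if T is None else T
    d=T[:3,:3]@np.array([(px[0]-f['cx'])/f['fx'],(px[1]-f['cy'])/f['fy'],1]); return T[:3,3],d/np.linalg.norm(d)
def tri(rays):
    A=np.zeros((3,3));b=np.zeros(3)
    for o,d in rays:
        P=np.eye(3)-np.outer(d,d);A+=P;b+=P@o
    x=np.linalg.solve(A,b);return x,max(np.linalg.norm((np.eye(3)-np.outer(d,d))@(x-o)) for o,d in rays)
def proj(f,p,T=None):
    T=f['cam_to_world'] if T is None else T
    c=T[:3,:3].T@(np.asarray(p)-T[:3,3]);return np.array([f['fx']*c[0]/c[2]+f['cx'],f['fy']*c[1]/c[2]+f['cy']])
E
python3 - <<'E'
from h import *
from scipy.optimize import least_squares
s=grab_frame('scene');d=grab_frame('side')
prs=dict(door=((281,213),(236,217)),knuckle=((282.3,188.7),(236.8,190.4)),top=((303.5,160.6),(205.5,198)),edge=((313.9,167.9),(184.9,243.1)),rack=((296,211),(214,245)),
 hinge=((237.2,294.2),(278.1,160.6)),lip=((204.3,225.3),(301.3,141.9)),tub=((230,217),(287,239)),jar=((337,288),(202,185)),sponge=((347,253),(181,202)))
for k,(a,b) in prs.items():
    x,e=tri([ray(s,a),ray(d,b)]);print(k,np.round(x,3),round(e*1000,1))
def fit(obs,x0,z0=None):
    def r(p):
        M=R.from_euler('z',p[2]).as_matrix();o=np.array([p[0],p[1],p[3] if len(p)>3 else 0])
        return np.concatenate([(proj(f,M@np.array(l)/1000+o)-px) for f,l,px in obs])
    q=least_squares(r,x0,loss='soft_l1');return q.x,np.round(q.fun.reshape(-1,2) if q.fun.size==2*len(obs) else q.fun,1)
for yaw in (-2,0,1.5,3):
    x,e=fit([(s,(-20,105,60),(237.2,294.2)),(s,(-22,-17,215),(204.3,225.3)),(d,(-20,105,60),(278.1,160.6)),(d,(-22,-17,215),(301.3,141.9)),(d,(-12,-76,130),(316,167.2)),(d,(0,0,0),(294,189))],[.5,-.2,yaw]);print('mach',np.round(x,4),e.tolist())
    x,e=fit([(s,(0,0,0),(281,213)),(s,(0,0,100),(282.3,188.7)),(s,(0,-104,148),(303.5,160.6)),(d,(0,0,0),(236,217)),(d,(0,0,100),(236.8,190.4)),(d,(0,-104,148),(205.5,198)),(d,(8,-194,58),(184.9,243.1))],[.5,.2,yaw,.05]);print('door',np.round(x,4),e.tolist())
E
```

```text
door [0.505 0.217 0.056] 0.2
knuckle [0.506 0.213 0.156] 2.4
top [0.497 0.323 0.195] 1.4
edge [0.476 0.414 0.108] 2.1
rack [0.499 0.305 0.003] 3.4
hinge [ 0.624 -0.088  0.062] 3.3
lip [ 0.502 -0.066  0.204] 4.4
tub [0.367 0.133 0.007] 2.5
jar [ 0.77   0.149 -0.007] 1.5
sponge [0.725 0.266 0.006] 2.3
mach [ 0.519  -0.0939 -1.6855] [[-0.2, 0.3], [0.8, -1.6], [-1.7, 0.5], [1.9, -4.1], [-0.4, 0.3], [4.7, -2.5]]
door [ 0.5035  0.2193 -3.0635  0.0511] [[0.0, 0.7], [-0.2, 0.1], [0.0, -1.4], [-0.3, 1.9], [-1.8, 2.5], [1.0, -1.0], [0.2, -1.4]]
mach [ 0.519  -0.0939 -1.6855] [[-0.2, 0.3], [0.8, -1.6], [-1.7, 0.5], [1.9, -4.1], [-0.4, 0.3], [4.7, -2.5]]
door [0.5035 0.2193 3.2197 0.0511] [[0.0, 0.7], [-0.2, 0.1], [0.0, -1.4], [-0.3, 1.9], [-1.8, 2.5], [1.0, -1.0], [0.2, -1.4]]
mach [ 0.519  -0.0939 -1.6855] [[-0.2, 0.3], [0.8, -1.6], [-1.7, 0.5], [1.9, -4.1], [-0.4, 0.3], [4.7, -2.5]]
door [0.5035 0.2193 3.2197 0.0511] [[0.0, 0.7], [-0.2, 0.1], [0.0, -1.4], [-0.3, 1.9], [-1.8, 2.5], [1.0, -1.0], [0.2, -1.4]]
mach [ 0.519  -0.0939  4.5977] [[-0.2, 0.3], [0.8, -1.6], [-1.7, 0.5], [1.9, -4.1], [-0.4, 0.3], [4.7, -2.5]]
door [0.5035 0.2193 3.2197 0.0511] [[0.0, 0.7], [-0.2, 0.1], [0.0, -1.4], [-0.3, 1.9], [-1.8, 2.5], [1.0, -1.0], [0.2, -1.4]]
```

```bash
cat >> h.py <<'E'
def down(psi): # tool down, tool x axis at world angle psi
    return (R.from_euler('z',psi)*R.from_euler('x',np.pi)).as_rotvec()
def wT(): # world<-cam for wrist, plus frame
    st=get_state();f=grab_frame('wrist');T=np.eye(4);T[:3,:3]=R.from_rotvec(st['eef_rot']).as_matrix();T[:3,3]=st['position'];return f,T@f['T_tool_cam']
E
python3 - <<'E'
from h import *
f,T=wT();print(f['fx'],f['cx'],f['cy'],np.round(f['T_tool_cam'],4).tolist())
M=R.from_rotvec(get_state()['eef_rot']).as_matrix();print(np.degrees(np.arctan2(M[1,0],M[0,0])))
for psi in (0,np.pi,1.57,-1.57,):
  for p in ([.61,-.03,.34],[.6,0.05,.32],[.5,.3,.36]):
    q=ik(p,down(psi));print(psi,p,None if q is None else np.round(q,2))
E
```

```text
290.6935433897676 252.65965339845815 194.55112424759477 [[1.0, 0.0005, -0.0002, 0.0001], [-0.0004, 0.9657, 0.2598, -0.0651], [0.0004, -0.2598, 0.9657, -0.1414], [0.0, 0.0, 0.0, 1.0]]
-71.79259131547151
0 [0.61, -0.03, 0.34] [-0.17  0.4   0.2   1.36  0.    1.4 ]
0 [0.6, 0.05, 0.32] [-0.04  0.39  0.12  1.31  0.    1.53]
0 [0.5, 0.3, 0.36] [0.41 0.35 0.16 1.39 0.   1.98]
3.141592653589793 [0.61, -0.03, 0.34] [-0.17  0.4   0.2   1.36  0.   -1.74]
3.141592653589793 [0.6, 0.05, 0.32] [-0.04  0.39  0.12  1.31  0.   -1.61]
3.141592653589793 [0.5, 0.3, 0.36] [ 0.41  0.35  0.16  1.39  0.   -1.16]
1.57 [0.61, -0.03, 0.34] [-0.17  0.4   0.2   1.36  0.   -0.17]
1.57 [0.6, 0.05, 0.32] [-0.04  0.39  0.12  1.31  0.   -0.04]
1.57 [0.5, 0.3, 0.36] [0.41 0.35 0.16 1.39 0.   0.41]
-1.57 [0.61, -0.03, 0.34] [-0.17  0.4   0.2   1.36  0.    2.97]
-1.57 [0.6, 0.05, 0.32] [-0.04  0.39  0.12  1.31  0.    3.1 ]
-1.57 [0.5, 0.3, 0.36] [ 0.41  0.35  0.16  1.39  0.   -2.73]
```

Run:
```python
from h import *
p=get_state()['position'];r=get_state()['eef_rot']
move_l([p[0],p[1],.42],velocity=.35)
movep([.62,-.01,.40],down(0))
move_l([.62,-.01,.26],velocity=.25)
import pickle
V=[]
for k,pos in enumerate(([.62,-.01,.26],[.57,-.01,.26])):
    if k: move_l(pos,velocity=.2)
    sleep(.2)
    f,T=wT();V.append((f,T));cv2.imwrite(f'pics/w{k}.png',f['img'][:,:,::-1])
    for n in ['machine','hinge_drawn','stops','lip']:
        print(k,n,[(np.round(d['centre'],1).tolist(),round(d['score'],2)) for d in tip_of('wrist',n)[:3]])
pickle.dump(V,open('V.pkl','wb'))
imgs=[]
for f,T in V:
    c=proj(f,[.625,-.088,.182],T).astype(int);print(c)
    x0=max(0,c[0]-66);y0=max(0,c[1]-60);print(x0,y0)
    imgs.append(cv2.resize(f['img'][y0:y0+150,x0:x0+130,::-1],None,fx=3,fy=3,interpolation=cv2.INTER_CUBIC))
h=min(i.shape[0] for i in imgs);cv2.imwrite('pics/v2.png',np.hstack([i[:h] for i in imgs]));print(get_state()['clock'])
```

```text
0 machine [([182.9, 213.8], 0.85)]
0 hinge_drawn [([252.9, 225.1], 0.96)]
0 stops []
0 lip [([94.4, 282.7], 0.74)]
1 machine []
1 hinge_drawn [([294.4, 228.4], 0.68)]
1 stops [([127.3, 235.9], 0.98)]
1 lip [([161.4, 280.9], 0.74), ([127.0, 236.7], 0.31)]
[257 288]
191 228
[316 289]
250 229
7.1667
```

View pics/v2.png

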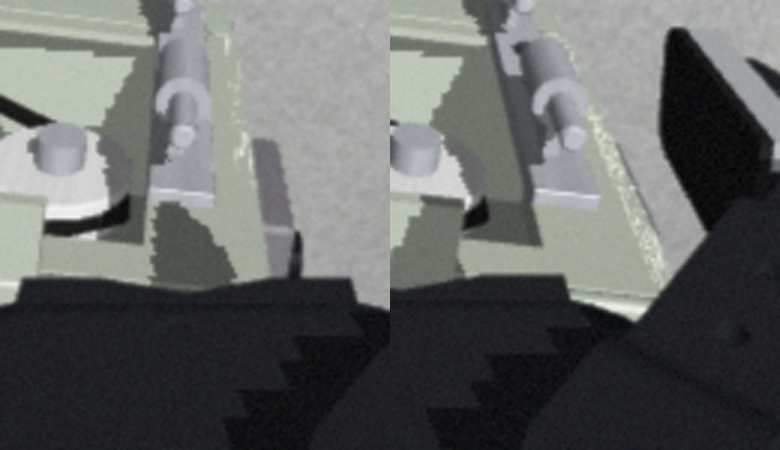

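Picture 2: upper pin with its half-knuckle is clear in both views. Its flat top is at about wrist (251.7,273.7) in view 0 and (310.7,274.7) in view 1. The lower pin is just visible at the crop's top edge.

Run:
```python
from h import *
import pickle
from scipy.optimize import least_squares
V=pickle.load(open('V.pkl','rb'))
f0,T0=V[0];f1,T1=V[1]
a,b=(251.7,273.7),(310.7,274.7)
print('pin tri',*tri([ray(f0,a,T0),ray(f1,b,T1)]))
for f,T,px in((f0,T0,a),(f1,T1,b)):
    o,d=ray(f,px,T);print('plane .182',o+d*(.182-o[2])/d[2])
s=grab_frame('scene');d=grab_frame('side');I=s['cam_to_world'];J=d['cam_to_world']
obs=[(s,I,(-20,105,60),(237.2,294.2)),(s,I,(-22,-17,215),(204.3,225.3)),(d,J,(-20,105,60),(278.1,160.6)),(d,J,(-22,-17,215),(301.3,141.9)),(d,J,(-12,-76,130),(316,167.2)),
(f0,T0,(0,0,0),(182.9,213.8)),(f0,T0,(-20,105,60),(252.9,225.1)),(f0,T0,(-22,-17,215),(94.4,282.7)),(f1,T1,(-20,105,60),(294.4,228.4)),(f1,T1,(-12,-76,130),(127.3,235.9)),(f1,T1,(-22,-17,215),(161.4,280.9))]
def r(p):
    M=R.from_euler('z',p[2]).as_matrix()
    return np.concatenate([proj(f,M@np.array(l)/1000+[p[0],p[1],0],T)-px for f,T,l,px in obs])
q=least_squares(r,[.519,-.094,-1.6855],loss='soft_l1');print(q.x,np.round(r(q.x).reshape(-1,2),1).tolist())
M=R.from_euler('z',q.x[2]).as_matrix();print('drawn',M@[-.02,.105,.06]+[q.x[0],q.x[1],0])
for f,T in V:
  c0=(190,170);im=f['img']
im=np.hstack([cv2.resize(f['img'][140:320,60:330,::-1],None,fx=1.48,fy=1.48*1,interpolation=cv2.INTER_CUBIC) for f,T in V])
lx=[cv2.resize(V[0][0]['img'][205:295,222:282,::-1],None,fx=6,fy=6,interpolation=cv2.INTER_CUBIC),cv2.resize(V[1][0]['img'][205:295,275:335,::-1],None,fx=6,fy=6,interpolation=cv2.INTER_CUBIC)]
cv2.imwrite('pics/v3.png',np.hstack(lx))
```

```text
pin tri [ 0.62014397 -0.07577488  0.1788709 ] 0.00020679247041408214
plane .182 [ 0.62014376 -0.07418808  0.182     ]
plane .182 [ 0.61942509 -0.07369754  0.182     ]
[ 0.5178806  -0.08460181 -1.72223077] [[1.1, -1.2], [3.7, -3.7], [-2.5, 1.2], [-0.0, -3.0], [-2.7, 1.8], [-1.0, 1.4], [2.5, 2.7], [-1.8, -2.2], [1.5, 0.2], [0.2, 0.5], [-0.2, 1.1]]
drawn [ 0.62469608 -0.08067061  0.06      ]
```

View pics/v3.png

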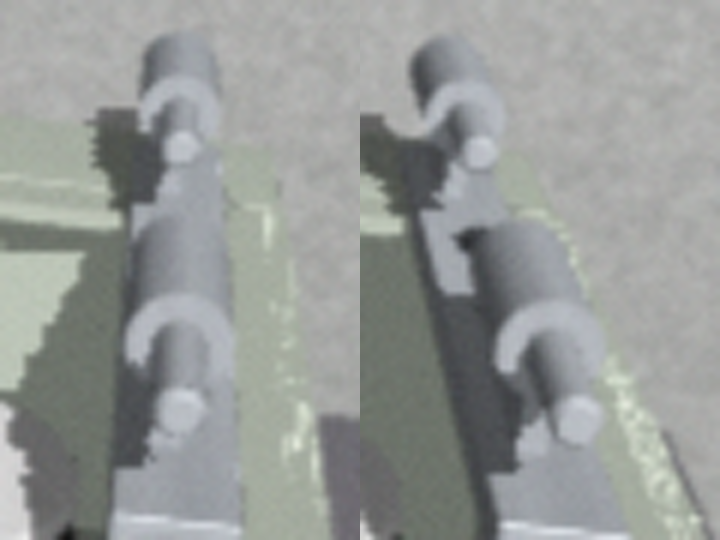

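Picture 3: both pins are seen end-on. Upper flats at (251.9,272.9) and (310.7,274.5); lower flats at (251.8,229.0) and (294.7,229.8).

Run:
```python
from h import *
import pickle
from scipy.optimize import least_squares
V=pickle.load(open('V.pkl','rb'))
P=[(0,.182,(251.4,272.6)),(1,.182,(310.4,274.2)),(0,.082,(251.5,228.7)),(1,.082,(294.4,229.4))]
r=lambda p:np.concatenate([proj(V[k][0],[p[0],p[1],z],V[k][1])-np.array(px) for k,z,px in P])
q=least_squares(r,[.62,-.075]);print(q.x,np.round(q.fun.reshape(-1,2),1).tolist())
for k,z,px in P:
    o,d=ray(V[k][0],px,V[k][1]);print(o+d*(z-o[2])/d[2])
# now look at door from above
print(ik([.495,.30,.36],down(.07)))
move_l([.57,-.01,.36],velocity=.3)
movep([.495,.32,.36],down(.07)); sleep(.2)
f,T=wT();pickle.dump((f,T),open('D.pkl','wb'));cv2.imwrite('pics/v4.png',cv2.resize(f['img'][:,:,::-1],(800,600)))
for n in ['door','door_knuckle','door_top','door_edge','rack']:
    t=tip_of('wrist',n)[:2];print(n,[(np.round(d['centre'],1).tolist(),round(d['score'],2)) for d in t])
for d in silhouettes('wrist','door')[:1]:
    print(d['score'],d['centre'],cv2.minAreaRect(np.argwhere(d['mask'])[:,::-1].astype(np.float32)))
print(get_state()['clock'])
```

```text
[ 0.61956736 -0.07313353] [[-0.4, -0.0], [0.5, -0.1], [-0.2, 0.0], [0.1, 0.2]]
[ 0.61988936 -0.07314321  0.182     ]
[ 0.61914752 -0.07322632  0.182     ]
[ 0.61985318 -0.07311817  0.082     ]
[ 0.61948606 -0.07291407  0.082     ]
[4.17362048e-01 3.36904814e-01 1.47780092e-01 1.38167160e+00
 4.44089210e-16 1.91815837e+00]
door [([253.6, 222.0], 0.75)]
door_knuckle [([254.1, 248.8], 0.62)]
door_top [([249.2, 176.3], 0.6)]
door_edge [([114.3, 108.2], 0.91)]
rack []
0.86 [254.2, 165.5] ((260.0, 175.0), (176.0, 32.0), 90.0)
9.575
```

View pics/v4.png

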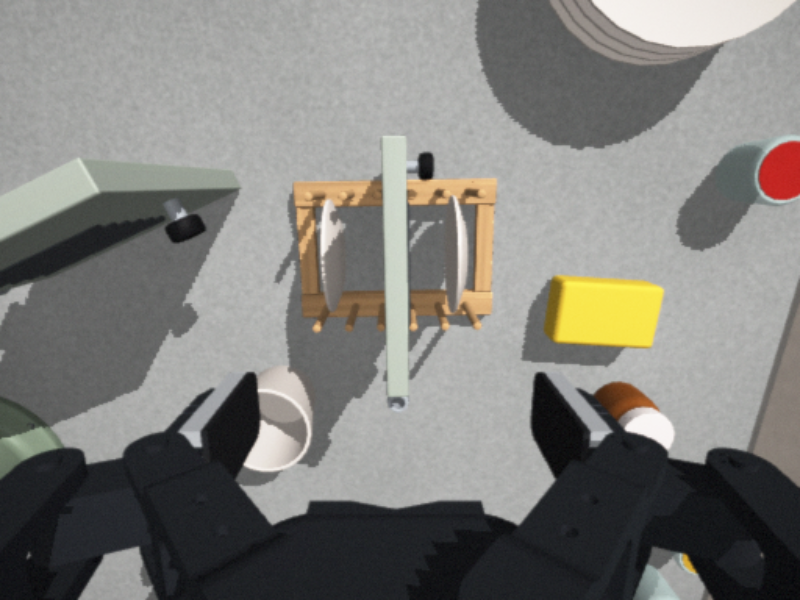

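Picture 4: the rack's door is the smaller one. Its top edge runs from (395,137) to (398,397) with the knuckle bore at (398,403) (800x600 scale) and knob at (425,165); the larger look-alike is at left (190,170), the tub at (270,430), and the saucers both stand clear of the door's top.

Run:
```python
from h import *
import pickle
f,T=pickle.load(open('D.pkl','rb'));im=f['img'].astype(int)
# edges of top strip by row gradients
g=cv2.GaussianBlur(f['img'],(3,3),0).astype(float)
rows=range(95,245,10);C=[]
for r in rows:
    # green-ish strip: deviation along the row
    L=g[r,235:275].mean(1);d=np.gradient(L);i=np.argmax(np.abs(d[5:20]))+5;j=np.argmax(np.abs(d[20:36]))+20
    C.append((r,235+i,235+j))
print(C)
def W(px,z):
    o,d=ray(f,px,T);return o+d*(z-o[2])/d[2]
for n,px,z in(('free',(252.6,87.3),.2),('hing',(254.3,253.6),.2),('knuc',(254.5,257.7),.182)):print(n,np.round(W(px,z),4))
```

```text
[(95, np.int64(245), np.int64(260)), (105, np.int64(245), np.int64(267)), (115, np.int64(245), np.int64(269)), (125, np.int64(245), np.int64(260)), (135, np.int64(245), np.int64(260)), (145, np.int64(245), np.int64(260)), (155, np.int64(246), np.int64(260)), (165, np.int64(246), np.int64(260)), (175, np.int64(246), np.int64(260)), (185, np.int64(246), np.int64(261)), (195, np.int64(246), np.int64(261)), (205, np.int64(247), np.int64(261)), (215, np.int64(247), np.int64(261)), (225, np.int64(243), np.int64(270)), (235, np.int64(241), np.int64(268))]
free [0.4888 0.4115 0.2   ]
hing [0.5028 0.2342 0.2   ]
knuc [0.5042 0.2198 0.182 ]
```

```bash
cat >> h.py <<'E'
PSI=.079; U=np.array([-np.sin(PSI),np.cos(PSI),0]); N=np.array([np.cos(PSI),np.sin(PSI),0]) # U: hinge->free edge ; N: outside (world +x)
GZ=.110 # TCP height above door origin
E
python3 - <<'E'
from h import *
o=np.array([.5040,.2200,.052])
g=o+.104*U+[0,0,GZ]
movep([*g[:2],.27],down(PSI))
print(move_l(g,velocity=.12,until_force=8),get_state()['position'])
b=get_state()['contact_force'];grab(80);sleep(.2);st=get_state()
print(np.round(st['contact_force']-b,2),st['finger_gap'],st['position'])
print(move_l([g[0],g[1],g[2]+.13],velocity=.12));sleep(.2)
st=get_state();print(np.round(st['contact_force'],2),np.round(st['wrist_torque'],3),st['finger_gap'],st['clock'])
f=save('side','s5.png');f2=save('scene','c5.png')
for c,fr in(('side',f),('scene',f2)):
  for n,l in(('door',0),('door_knuckle',.1)):
    print(c,n,[(np.round(d['centre'],1).tolist(),round(d['score'],2)) for d in tip_of(c,n)[:3]],'expect',np.round(proj(fr,o+[0,0,.13+l]),1))
a=np.hstack([cv2.imread('pics/c5.png')[50:300,180:430],cv2.imread('pics/s5.png')[80:330,110:360]]);cv2.imwrite('pics/v5.png',cv2.resize(a,None,fx=1.6,fy=1.6))
E
```

```text
False [0.49650366 0.32401994 0.16306466]
[-0.82  0.29  2.91] 0.1773226987779983 [0.49599517 0.323853   0.16226978]
False
[-0.54 -0.6  -1.94] [-0.036  0.018 -0.002] 0.17603454553203282 13.35
side door [([235.6, 184.2], 0.87), ([341.6, 316.1], 0.62)] expect [234.4 184.3]
side door_knuckle [([354.3, 281.0], 0.86), ([233.7, 153.1], 0.8)] expect [233.6 153.7]
scene door [([203.9, 154.8], 0.88), ([280.6, 182.1], 0.68)] expect [282.8 180.4]
scene door_knuckle [([200.0, 125.8], 0.88), ([285.1, 148.1], 0.59)] expect [284.  151.8]
```

View pics/v5.png

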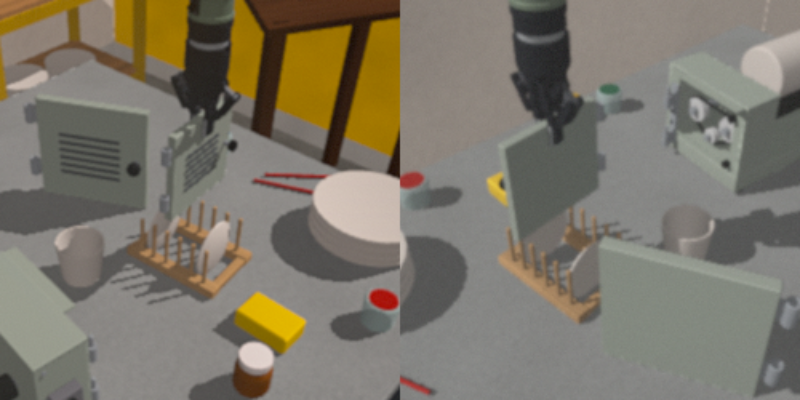

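Picture 5: the door hangs level in the grip, clear of the rack, and the saucers and bystanders are undisturbed. Next I carry it to the front of the pins and go in level.

```bash
cat >> h.py <<'E'
PIN=np.array([.6196,-.0732]); FR=np.array([.13,.99])
def tcp(o): # TCP for door origin o
    return np.asarray(o)+.104*U+[0,0,GZ]
def org(): return get_state()['position']-.104*U-[0,0,GZ]
E
python3 - <<'E'
from h import *
s=PIN+.07*FR
move_l(tcp([*s,.185]),velocity=.25)
move_l(tcp([*s,.091]),velocity=.15); sleep(.2)
print(org())
print(move_l(tcp([*PIN,.091]),velocity=.05,until_force=4));sleep(.2)
st=get_state();print(org(),np.round(st['contact_force'],2),st['clock'])
c=save('scene','c6.png');d=save('side','s6.png')
p=proj(c,[*PIN,.11]).astype(int);q=proj(d,[*PIN,.11]).astype(int);print(p,q)
a=np.hstack([cv2.imread('pics/c6.png')[p[1]-60:p[1]+60,p[0]-50:p[0]+50],cv2.imread('pics/s6.png')[q[1]-60:q[1]+60,q[0]-50:q[0]+50]]);cv2.imwrite('pics/v6.png',cv2.resize(a,None,fx=4,fy=4,interpolation=cv2.INTER_CUBIC))
E
```

```text
[ 0.62945918 -0.00377734  0.09231281]
False
[ 0.61961696 -0.07298035  0.09100152] [-0.48  0.04 -2.64] 17.55
[238 277] [275 151]
```

View pics/v6.png

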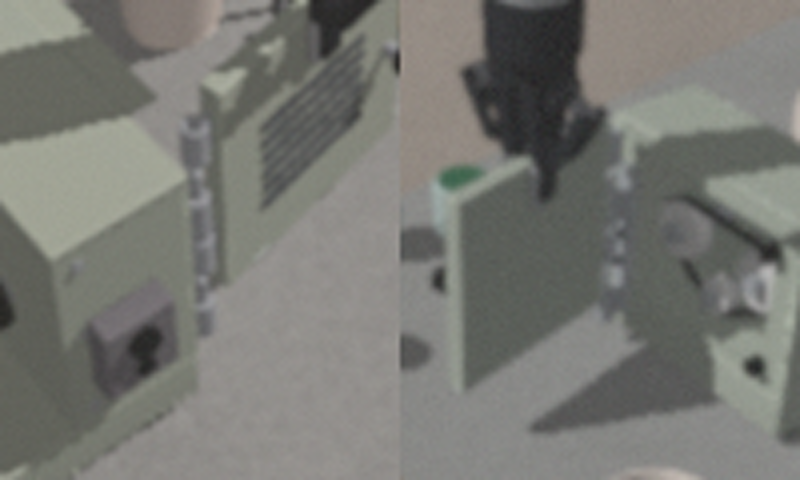

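Picture 6: the knuckles stand in line with the half-knuckles in both views, at about (200,200) left and (615,230) right. Now I lower gently.

Run:
```python
from h import *
b=get_state()['contact_force']
h=move_l(tcp([*PIN,.0575]),velocity=.015,until_force=3)
st=get_state();print(h,org(),np.round(st['contact_force']-b,2),np.round(st['wrist_torque'],3),st['clock'])
```

```text
True [ 0.61963278 -0.07310723  0.05974806] [-0.09  1.46  5.82] [-0.183 -0.065  0.037] 19.5
```

Run:
```python
from h import *
p0=get_state()['position'];z=tcp([0,0,.0605])[2]
move_l([p0[0],p0[1],z],velocity=.02)
for d in (U,N):
    h=move_l(np.array([p0[0],p0[1],z])+.004*d,velocity=.01,until_force=3);print(h,np.round((get_state()['position']-p0)@d*1000,2))
    move_l([p0[0],p0[1],z],velocity=.02)
sleep(.2);st=get_state();print(org(),np.round(st['contact_force'],2),st['clock'])
let_go();sleep(.2)
move_l([p0[0],p0[1],.30],velocity=.2)
print(get_state()['clock'])
c=save('scene','c7.png');d=save('side','s7.png')
for cam,fr in(('scene',c),('side',d)):
  for n,l in(('door',0),('door_knuckle',.1),('door_top',None),('door_edge',None)):
    print(cam,n,[(np.round(d['centre'],1).tolist(),round(d['score'],2)) for d in tip_of(cam,n)[:3]],'' if l is None else np.round(proj(fr,[*PIN,.06+l]),1))
p=proj(c,[*PIN,.11]).astype(int);q=proj(d,[*PIN,.11]).astype(int)
a=np.hstack([cv2.imread('pics/c7.png')[p[1]-75:p[1]+60,p[0]-50:p[0]+80],cv2.imread('pics/s7.png')[q[1]-75:q[1]+60,q[0]-80:q[0]+50]]);cv2.imwrite('pics/v7.png',cv2.resize(a,None,fx=3,fy=3,interpolation=cv2.INTER_CUBIC))
```

```text
True -0.02
True 1.16
[ 0.61975594 -0.07319465  0.0603539 ] [ 1.32 -0.14 -2.37] 21.0333
22.7167
scene door [([202.5, 156.1], 0.94), ([239.0, 291.6], 0.86)] [239.  290.1]
scene door_knuckle [([198.5, 127.2], 0.97), ([238.6, 263.2], 0.91)] [237.6 264.4]
scene door_top [([265.3, 228.1], 0.83), ([235.5, 110.7], 0.76)] 
scene door_edge [([278.9, 232.6], 0.58), ([238.2, 290.2], 0.28)] 
side door [([275.6, 164.5], 0.94), ([340.1, 317.0], 0.86), ([288.6, 242.0], 0.19)] [275.2 163.1]
side door_knuckle [([350.6, 282.3], 0.88), ([275.4, 137.9], 0.77)] [276.6 138.9]
side door_top [([288.6, 241.7], 0.67), ([254.7, 142.1], 0.64)] 
side door_edge [([230.7, 270.7], 0.7), ([256.5, 141.6], 0.67), ([237.1, 176.9], 0.56)]
```

View pics/v7.png

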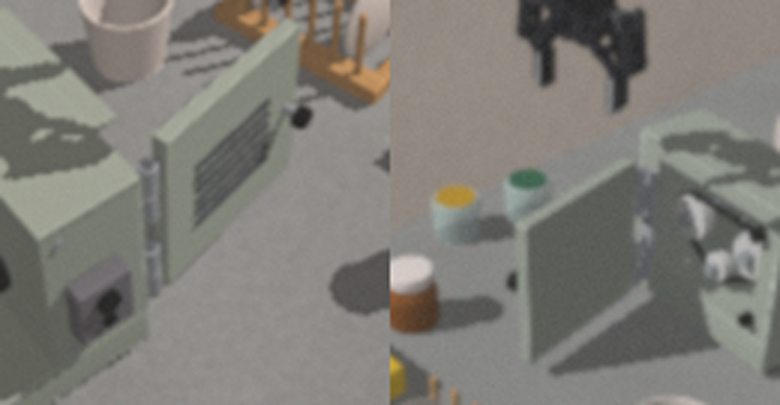

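Picture 7: the door hangs level on the hinge and open, and the wiggle met resistance within about 1 mm both ways, so both knuckles are on the pins. Next I push it shut with closed fingers on the outside face, above the knob, following the arc.

```bash
cat >> h.py <<'E'
F1=1.36;RR=.150
def push(phi,gap=0,z=.172):
    a=PSI+phi;n=np.array([np.cos(a),np.sin(a)]);u=np.array([-np.sin(a),np.cos(a)])
    th=.54*(1-min(phi,F1)/F1);s=.011*np.cos(th)+.0145*np.sin(th)
    psi=a-np.pi/2+th
    return np.array([*(PIN+RR*u+(.008+s+gap)*n),z]),down(psi)
E
python3 - <<'E'
from h import *
for ph in np.linspace(0,1.42,6):
    p,r=push(ph,.0);q=ik(p,r);print(round(ph,2),np.round(p,3),None if q is None else np.round(q,2))
grab(20)
p,r=push(0,.03,.30);movep(p,r)
p,r=push(0,.03);print(move_l(p,velocity=.15,until_force=8))
sleep(.2);st=get_state();print(st['position'],st['finger_gap'],np.round(st['contact_force'],2),st['clock'])
E
```

```text
0.0 [0.633 0.078 0.172] [ 0.01  0.53 -0.03  1.01  0.    2.53]
0.28 [0.589 0.076 0.172] [ 0.    0.45 -0.16  0.96  0.    2.35]
0.57 [0.547 0.06  0.172] [-0.02  0.37 -0.28  0.91  0.    2.16]
0.85 [0.512 0.034 0.172] [-0.08  0.31 -0.38  0.88  0.    1.93]
1.14 [ 0.486 -0.002  0.172] [-0.16  0.26 -0.45  0.86  0.    1.68]
1.42 [ 0.471 -0.043  0.172] [-0.25  0.24 -0.48  0.85  0.    1.39]
False
[0.66313696 0.08069186 0.17313834] 0.0005595056317684795 [ 0.17 -0.22 -0.16] 26.2167
```

Run:
```python
from h import *
hit=False
for ph in (0,.2,.4,.6,.8,1.0,1.15):
    p,r=push(ph);hit=move_l(p,velocity=.07,rot=r,until_force=5)
    st=get_state();print(ph,hit,np.round(st['position'],3),np.round(st['contact_force'],2),round(st['clock'],2))
    if hit: break
if not hit:
    sleep(.2);p,r=push(1.22);move_l(p,velocity=.04,rot=r,until_force=5)
    c=save('scene','c8.png');d=save('side','s8.png')
    a=np.hstack([cv2.imread('pics/c8.png')[180:330,130:290],cv2.imread('pics/s8.png')[80:230,210:370]]);cv2.imwrite('pics/v8.png',cv2.resize(a,None,fx=2.5,fy=2.5,interpolation=cv2.INTER_CUBIC))
    print(get_state()['clock'],get_state()['contact_force'])
```

```text
0 False [0.633 0.078 0.172] [ 0.25  0.75 -0.16] 26.79
0.2 False [0.602 0.078 0.172] [0.35 0.9  0.14] 27.38
0.4 False [0.572 0.071 0.172] [-0.1   0.63  0.52] 27.98
0.6 False [0.544 0.058 0.172] [ 0.62 -0.04 -0.08] 28.57
0.8 False [0.519 0.039 0.172] [-0.16 -0.31  0.48] 29.16
1.0 False [0.498 0.016 0.172] [-0.44 -0.49 -0.64] 29.76
1.15 False [ 0.485 -0.004  0.172] [ 0.12 -0.56 -0.33] 30.24
30.9667 [ 0.76001146 -0.31293077 -0.38312485]
```

View pics/v8.png

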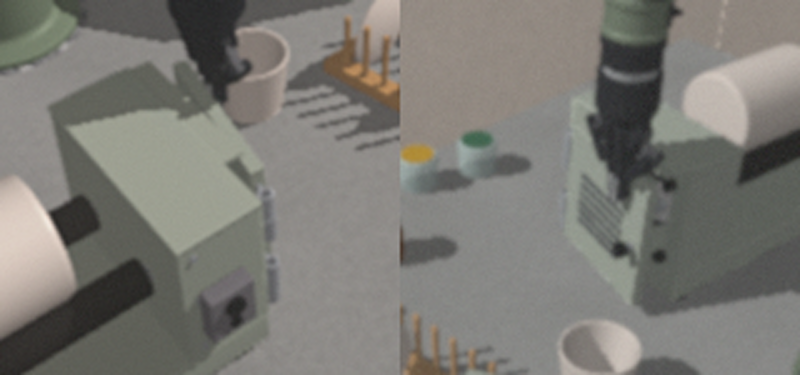

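Picture 8: the door has followed the finger and is nearly shut, with its top passing under the lip. I finish slowly against the stops.

Run:
```python
from h import *
for ph in (1.28,1.34,1.40,1.44):
    p,r=push(ph);hit=move_l(p,velocity=.02,rot=r,until_force=4)
    st=get_state();print(ph,hit,np.round(st['position'],4),np.round(st['contact_force'],2),round(st['clock'],2))
    if hit: break
```

```text
1.28 False [ 0.477  -0.0228  0.172 ] [ 0.4   0.86 -0.78] 31.58
1.34 False [ 0.4742 -0.0317  0.172 ] [-0.12 -0.27  0.3 ] 32.2
1.4 True [ 0.4719 -0.039   0.1716] [-0.09  0.86  0.7 ] 32.64
```

Run:
```python
from h import *
sleep(.2);print(get_state()['position'],np.round(get_state()['contact_force'],2))
p,r=push(1.44);hit=move_l(p,velocity=.015,rot=r,until_force=6);st=get_state();print(hit,st['position'],np.round(st['contact_force'],2));sleep(.2)
print(get_state()['position'],np.round(get_state()['contact_force'],2))
p,r=push(1.39,.05);move_l(p,velocity=.1)
move_l([p[0],p[1],.33],velocity=.2)
move_l([p[0],.18,.38],velocity=.25);sleep(.3)
c=save('scene','c9.png');d=save('side','s9.png');f,T=wT()
for cam in('scene','side'):
  for n in('door','door_knuckle','door_edge','tub','jar','sponge'):
    print(cam,n,[(np.round(x['centre'],1).tolist(),round(x['score'],2)) for x in tip_of(cam,n)[:2]])
a=np.hstack([cv2.imread('pics/c9.png')[180:330,130:290],cv2.imread('pics/s9.png')[80:230,210:370]]);cv2.imwrite('pics/v9.png',cv2.resize(a,None,fx=2.5,fy=2.5,interpolation=cv2.INTER_CUBIC))
cv2.imwrite('pics/w9.png',f['img'][:,:,::-1]);print(get_state()['clock'])
```

```text
[ 0.47151077 -0.0388448   0.17124986] [-0.65  0.63 -0.26]
True [ 0.47103215 -0.0387561   0.17095417] [ 0.16 -0.38  1.07]
[ 0.47072545 -0.0386974   0.17062923] [ 0.15 -0.01  0.62]
scene door [([202.5, 156.0], 0.82), ([239.1, 291.3], 0.56)]
scene door_knuckle [([198.9, 126.6], 0.65), ([237.5, 263.1], 0.49)]
scene door_edge [([272.0, 152.8], 0.85)]
scene tub [([233.5, 217.7], 0.83), ([347.7, 256.3], 0.47)]
scene jar [([336.8, 288.1], 0.89)]
scene sponge [([346.8, 253.1], 0.83), ([337.4, 287.0], 0.68)]
side door [([273.0, 164.3], 0.84), ([343.0, 316.9], 0.78)]
side door_knuckle [([274.3, 136.3], 0.94), ([353.2, 279.3], 0.59)]
side door_edge [([232.1, 274.2], 0.94), ([316.0, 175.4], 0.85)]
side tub [([287.3, 239.6], 0.83)]
side jar [([203.9, 183.1], 0.77), ([278.1, 160.6], 0.51)]
side sponge [([184.8, 203.7], 0.92)]
36.8167
```

View pics/v9.png

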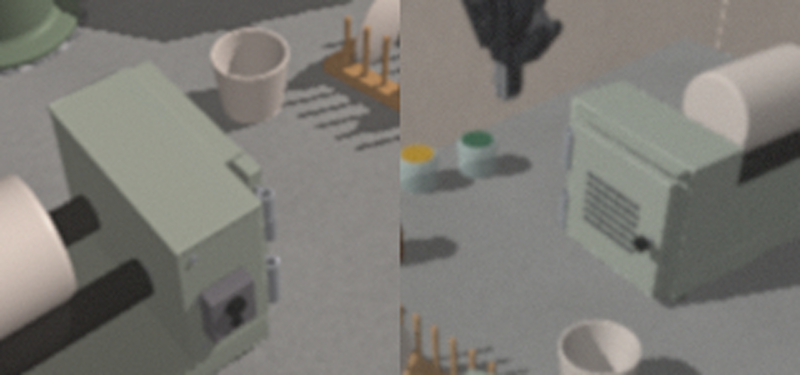

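Picture 9: the door looks shut, but the last press triggered almost at once, so I check from close above that the door's face is parallel to the lip.

Run:
```python
from h import *
import pickle
move_l([.51,.02,.30],velocity=.2,rot=down(-.13));sleep(.3)
f,T=wT();pickle.dump((f,T),open('E.pkl','wb'))
for n in('door','door_edge','door_top','lip','machine'):
    print(n,[(np.round(x['centre'],1).tolist(),round(x['score'],2)) for x in tip_of('wrist',n)[:2]])
cv2.imwrite('pics/v10.png',cv2.resize(f['img'][170:310,120:390,::-1],None,fx=2.9,fy=2.9,interpolation=cv2.INTER_CUBIC))
print(get_state()['clock'],proj(f,[.44,-.1,.208],T),proj(f,[*PIN,.19],T))
```

```text
door [([341.8, 222.4], 0.92)]
door_edge [([194.2, 247.2], 0.89)]
door_top []
lip [([339.3, 225.4], 0.7)]
machine []
38.475 [196.12399149 327.88509103] [378.08372102 271.29318444]
```

View pics/v10.png

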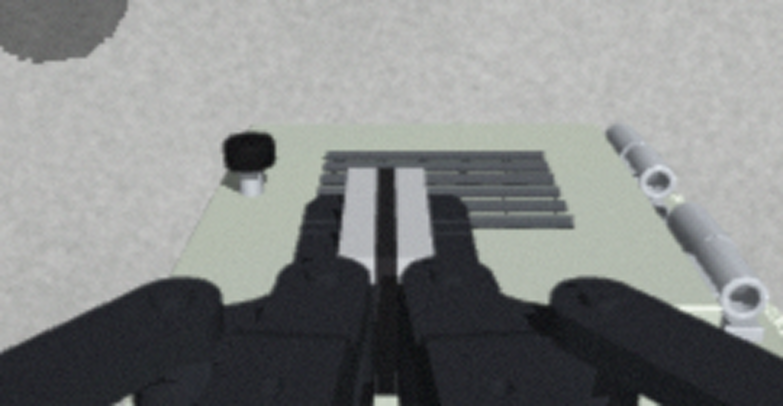

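Picture 10: both knuckle bores are visible at right, (657,182) and (742,298), but the gripper hides the lip. I take one view from further over the mill.

Run:
```python
from h import *
import pickle
move_l([.51,-.06,.31],velocity=.2);sleep(.3)
f,T=wT();pickle.dump((f,T),open('E.pkl','wb'))
a,b=proj(f,[.44,-.1,.208],T),proj(f,[*PIN,.19],T);print(a,b,get_state()['clock'])
x0=int(a[0]-25);y0=int((a[1]+b[1])/2-60)
print(x0,y0);cv2.imwrite('pics/v11.png',cv2.resize(f['img'][y0:y0+130,x0:x0+265,::-1],None,fx=3,fy=3,interpolation=cv2.INTER_CUBIC))
for n in('door','door_edge','door_top','door_knuckle','lip'):
    print(n,[(np.round(x['centre'],1).tolist(),round(x['score'],2)) for x in tip_of('wrist',n)[:2]])
```

```text
[182.77551995 246.92909477] [372.58794721 189.43387876] 39.375
157 158
door [([333.3, 170.3], 0.69)]
door_edge [([183.4, 183.2], 0.95)]
door_top [([358.1, 182.7], 0.74), ([260.4, 197.9], 0.57)]
door_knuckle [([358.2, 184.0], 0.81), ([256.0, 200.0], 0.38)]
lip [([248.0, 197.8], 0.57), ([334.5, 167.2], 0.45)]
```

View pics/v11.png

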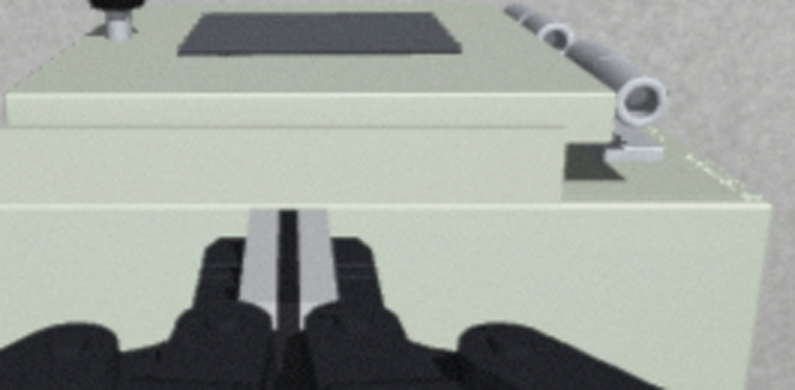

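Picture 11: the door's front top edge (row 95), the lip edge (row 127) and the housing edge (row 207) are parallel from end to end, so the door is shut under the lip on its stops. I hand in.

Run:
```python
from h import *
p=get_state()['position'];move_l([p[0],p[1],.38],velocity=.2);sleep(.5)
print(get_state()['clock']);sign_off()
```

```text
40.625
the job is handed in; nothing more can be done
```

The guard door is back on the mill, fully down on both pins and shut against its stops. The gripper had let go and was raised clear when I handed in, at about 41 s of the 72 s allowed. No verdict is reported.

**What I did:**
- **Picking:** I took the smaller door from the rack by its top edge; the larger one standing free was the look-alike.
- **Hanging:** I found both pins with the wrist camera, went in level from the front at about 78° open, and lowered the door gently. It met nothing on the way down until it seated at z = 59.7 mm, with about 6 N upward force on the tool.
- **Shutting:** I let go and pushed the outside face shut with closed fingertips along the arc.

**Last checks:**
- **On the pins:** a sideways nudge after seating met resistance within about 1 mm both ways, and the side and scene pictures showed the knuckles on the hinge. The reading along the door tripped at the very start of the nudge, so it says little; the across-door one at 1.2 mm is the good one.
- **Shut:** a close view from above showed the door's front edge parallel to the lip and the housing from end to end.
- **Bystanders:** the tub, jar and sponge show in their starting places to within a few pixels.

**What disagreed:**
- The extra press against the stops tripped its 6 N limit almost at once, while the force read afterwards was near zero, so it proved nothing. I relied on the close view instead.
- I viewed 11 pictures, one over the budget, because the gripper hid the lip in the tenth.

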